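# Fingertip test of a garage-door safety edge

### The job

Test the safety edge, the bent rail with the black sprung bar lying on the bench: with the closed fingertips press the bar gently at the end with the cable gland, then run slowly along it, round the bend, to the plain end, keeping the bar pressed part-way all the way, never lifting off in between and never pushing it down to its stop. Then lift clear straight up so that the bar springs back. Only touch the bar: do not shove, pick up or tip the rail, and leave everything else on the bench where it is.

Things in the scene. Friction and masses are not known exactly. Their poses are not given: they have to be found in the camera images.
- strip: safety edge: bent aluminium rail 40 mm wide, 25 mm high, loose (0.8 to 1.2 kg), with a black rubber bar. Origin on the bench amid the shape, z up. In its frame the bar runs from gland end (-20,120) mm straight to the bend (-20,-20), then to the plain end (45,-100). Past the gland end: grey block 44 x 26 mm, 27 high, with a round gland 19 mm thick; plain end: flat 4 mm cap, 27 high
- bar (a joint): how far the contact bar is pressed down, m: 0 up (sprung), 0.012 at its stop. The whole bar (round, 24 mm thick, crest 45 mm above the bench when up) sinks evenly wherever it is pressed. It starts to yield at about 2.5 N, takes about 5 N half-way and 7 N at the stop
- gland_end (a point): Where to start, 12 mm in from the bar's rounded tip at the gland. Point on the crest of the bar's centreline, 45 mm above the bench with the bar up; it sinks with the bar.
- way1 (a point): A third of the way along the long leg (47 mm from gland_end). Point on the crest of the bar's centreline, 45 mm above the bench with the bar up; it sinks with the bar.
- way2 (a point): Two thirds of the way along the long leg (93 mm from gland_end). Point on the crest of the bar's centreline, 45 mm above the bench with the bar up; it sinks with the bar.
- bend (a point): Where the two straight legs meet (140 mm from gland_end). Point on the crest of the bar's centreline, 45 mm above the bench with the bar up; it sinks with the bar.
- way3 (a point): Half-way along the short leg (52 mm after the bend). Point on the crest of the bar's centreline, 45 mm above the bench with the bar up; it sinks with the bar.
- plain_end (a point): Where to finish, 12 mm in from the bar's rounded tip at the plain end (103 mm after the bend). Point on the crest of the bar's centreline, 45 mm above the bench with the bar up; it sinks with the bar.
- socket: white porcelain light socket, round, flange 68 mm across, 44 mm tall; stands beside the strip on its -x side. Origin: on the bench under its middle. A bystander: leave where it is.
- pencil: flat carpenter's pencil, 185 x 14 mm, 8 mm thick; lies beside the strip on its +x side. Origin: on the bench under its middle. A bystander: leave where it is.
- tape: tape measure standing on edge, 68 x 36 mm, 60 mm tall; beside the strip on its -x side. Origin: on the bench under its middle. A bystander: leave where it is.
- jar: clear jar of screws with flip-top lid, 76 mm across, 108 mm tall. Origin: on the bench under its middle. A bystander: leave where it is.
- level: yellow plastic spirit level on edge, 300 x 24 mm, 52 mm tall. Origin: on the bench under its middle. A bystander: leave where it is.
- clamp: steel C-clamp lying flat, about 80 x 230 mm, 24 mm tall. Origin: on the bench under its middle. A bystander: leave where it is.
- mallet: blue silicone-headed mallet, head 62 x 105 mm, 62 mm tall, handle 220 mm. Origin: on the bench under its head. A bystander: leave where it is.

How it is judged:
On the way, in this order (a step that is already met when the one before it is completed fails the run):
1. closed fingertips press the bar at its gland end (horizontal distance between the grasp point and gland_end below 0.02 m and contact force between the fingers and strip above 0.3 N and value of joint bar above 0.001 m), for 0.05 s.
2. the bar is pressed a third of the way along the long leg (horizontal distance between the grasp point and way1 below 0.02 m and contact force between the fingers and strip above 0.3 N and value of joint bar above 0.001 m), for 0.05 s.
3. ... two thirds of the way along the long leg (horizontal distance between the grasp point and way2 below 0.02 m and contact force between the fingers and strip above 0.3 N and value of joint bar above 0.001 m), for 0.05 s.
4. ... at the bend (horizontal distance between the grasp point and bend below 0.02 m and contact force between the fingers and strip above 0.3 N and value of joint bar above 0.001 m), for 0.05 s.
5. ... half-way along the short leg (horizontal distance between the grasp point and way3 below 0.02 m and contact force between the fingers and strip above 0.3 N and value of joint bar above 0.001 m), for 0.05 s.
6. ... at the plain end (horizontal distance between the grasp point and plain_end below 0.02 m and contact force between the fingers and strip above 0.3 N and value of joint bar above 0.001 m), for 0.05 s.
At the end, for the whole second after the job is handed in: the bar was pressed at all six points in order from gland end to plain end (TCP within 20 mm of each, at least 1 mm down) and has sprung back up (under 0.8 mm); the rail lies flat and at rest within 15 mm of where it was, every bystander within 20 mm of where it was (value of joint bar below 0.0008 m and distance of strip from where it was at the start of the episode below 0.015 m and angle between strip's own z axis and vertical below 0.05 rad and linear speed of strip below 0.01 m/s and distance of each of socket, pencil, tape, jar, level, clamp, mallet from where it was at the start of the episode below 0.02 m); the robot touches nothing.
It fails at once if the bar is pushed down to its stop (over 11 mm of 12) (value of joint bar above 0.011 m).
It fails at once if the fingertips lift off between the ends (TCP within 35 mm of a point between the ends while the bar is up) (value of joint bar below 0.0004 m and (distance between the grasp point and way1 below 0.035 m or distance between the grasp point and way2 below 0.035 m or distance between the grasp point and bend below 0.035 m or distance between the grasp point and way3 below 0.035 m)).
It fails at once if the rail is shoved more than 15 mm, lifted or tipped (distance of strip from where it was at the start of the episode above 0.015 m or height (world z) of strip above 0.006 m or angle between strip's own z axis and vertical above 0.1 rad).
It fails at once if a bystander is moved more than 20 mm (distance of any of socket, pencil, tape, jar, level, clamp, mallet from where it was at the start of the episode above 0.02 m).
It also fails if it takes over 48 s, if anything falls off the work surface, if the arm or the gripper's body presses on something with over 40 N, if the wrist force passes 120 N, or if a joint passes its speed limit or range.

### The arm

A 6-joint arm with a two-finger parallel gripper is mounted at the origin on the work surface. World frame = base frame: x ahead of the robot, y to its left, z up, the work surface at z = 0. Lengths are in m, angles in rad, forces in N, time in s.
With the tool pointing down it reaches from about 0.375 to 0.975 m from the base axis. Payload 3.8 kg.
Tool frame: the origin (TCP) lies between the finger pads, 19 mm behind the fingertips; this is the grasp point; z points along the fingers, y is the line along which they close (so a half turn about z gives the same grasp; the last joint's range is limited). The gripper opens to 85 mm and grips with 20 to 120 N. Pads are 22 mm wide; open, the fingers measure 114 mm over their backs; the gripper's body (76 mm by 85 mm) begins 54 mm behind the grasp point. The pads swing forward as they close: fully open they stand 13 mm farther back than shut.
Start: joints at [-1.176, 0.264, 1.604, -0, 1.274, -0.037], TCP at [0.282, -0.613, 0.25] pointing down, gripper open.
Joint ranges: [-2.63, 2.63], [-0.94, 2.18], [0.31, 2.57], [-1.31, 4.45], [0, 2.66], [-2.55, 2.55]. Speed limits (rad/s): [2.57, 2.57, 3.14, 3.14, 3.14, 3.14].

### API

Orientations are given as a rotation vector (axis times angle).
In Python, from workcell import bot gives the robot as it stands.
- The arm moves only by the tool drive_tool, never from a script. Its arguments are lists of equal length, an entry for each row: "claw": the finger opening in mm, from 0 to 85.4; "slide": the shift along the world's x, y, z each as a share of 0.5 m, from -1 to 1, a list of three; "yaw": the turn about the world's z as a share of 180 degrees, from -1 to 1. A call has 1 to 8 rows; each row is the pose to reach, as a shift and turn from the pose commanded when the call began, turning the shorter way round; what a row does not reach only later rows make up. A row lasts 1/12 s, in which the tool goes at most 41.7 mm and 7.16 degrees, less where a joint would pass 70% of its speed; a pose out of reach is approached as far as the arm can. A call with a number of a shift or a turn outside -1 to 1 is refused whole. A call with a gripper value outside its range is refused whole. The fingers move at their own pace and stop on an object; "newtons" is the grip in N (left out, the last holds). Time passes only in rows, so rows that repeat a pose let the fingers close. It gives the time, the measured TCP pose, the force, the opening and the grip force at its end, in the units of the state.
- bot.read_state(): the state, without advancing time (a new reading comes with each control period).
- bot.read_camera(name): name is "side" or "top" or "wrist"; returns a dict with "color" (400x640x3 uint8, red, green, blue), "depth" (400x640 float32, m along the optical axis (not along the pixel's ray), 0 where there is no reading), "mtx" (3x3 intrinsics, pixels), "eye" and "rotation" of the camera in the world. Camera axes: x right, y up, looking along -z (the intrinsics and any distortion apply to the point x, -y, -z); pixel columns grow to the right and rows downward; lengths in m; the calibration is good to about 2 mm. A picture is of the moment at which its call begins.
- bot.finish_job(): hands the job in; it is judged then, once.
The state is a dict: "time": time; "q": joint angles; "joint_vel": joint speeds; "joint_torque": joint torques, N m; "tool_pos": TCP position; "tcp_rot": TCP orientation; "wrist_force": force on the tool from outside, world axes, zero at the start; "torque": the same for the moment, N m; "width": opening from 0.0 (shut) to 1.0 (fully open); "grip_force": force on a finger pad.
Only numpy, scipy, OpenCV 4.12 (cv2) and the standard library are available. Lean on these libraries where they do the work, as an engineer would, in place of code of your own. Each camera call takes 0.05 s, during which the arm holds its last target. There are 200 camera calls.

## Working session

There is one attempt and no reset: what is moved stays moved. The work goes in short steps, Python scripts to look and compute and a tool call to move; the robot and the scene stay as the last step left them, time stands still between calls to the robot, and variables do not carry over. Pictures are saved under pics/ and viewed, at most 10 in all, crops included, and the job is handed in when it is done.

Besides the shell and the picture viewer there is one more tool, called after "Request:" as name([rows], argument=value, ...), one row to a line, values as JSON. drive_tool: Moves the arm, as the interface text tells. Shift numbers are shares of 0.5 m and turn numbers shares of 180 degrees, none past 1 either way. Its arguments: {"type":"object","properties":{"claw":{"type":"array","items":{"type":"number"}},"slide":{"type":"array","items":{"type":"array","items":{"type":"number"}}},"yaw":{"type":"array","items":{"type":"number"}},"newtons":{"type":"number"}},"required":["claw","slide","yaw"]}

```bash
mkdir -p pics
cat > h.py <<'E'
import numpy as np, cv2
from workcell import bot
def pts(c):
    """world point of every pixel from depth"""
    h,w=c["depth"].shape; K=np.array(c["mtx"]); u,v=np.meshgrid(np.arange(w),np.arange(h)); d=c["depth"]
    P=np.stack([(u-K[0,2])/K[0,0]*d,-(v-K[1,2])/K[1,1]*d,-d],-1)
    return P@np.array(c["rotation"]).T+np.array(c["eye"])
E
python3 - <<'E'
from h import *
for n in("top","side"):
    c=bot.read_camera(n); np.savez(f"{n}.npz",**c); cv2.imwrite(f"pics/{n}.png",c["color"][:,:,::-1]); print(n,c["eye"],c["mtx"],c["rotation"],(c["depth"]>0).mean(), [k for k in c])
print(bot.read_state())
E
```

```text
top [ 0.3149973  -0.03762059  1.58679372] [[517.54838054   0.         315.53305045]
 [  0.         517.54838054 197.91698745]
 [  0.           0.           1.        ]] [ 0.14852431 -0.13074952 -1.57579758] 0.9958125 ['color', 'depth', 'mtx', 'eye', 'rotation']
side [0.43560821 0.926362   0.59981433] [[385.07406647   0.         315.16440113]
 [  0.         385.07406647 196.33114981]
 [  0.           0.           1.        ]] [ 0.13725125 -1.52672846 -2.57890812] 0.9958984375 ['color', 'depth', 'mtx', 'eye', 'rotation']
{'time': 0.1, 'q': array([-1.17589598e+00,  2.64690560e-01,  1.60529710e+00, -1.05726591e-06,
        1.27370015e+00, -3.68733758e-02]), 'joint_vel': array([ 0.00097002, -0.00226096, -0.00212198, -0.00137843, -0.00103109,
       -0.00080241]), 'joint_torque': array([ 5.05300686e-04, -5.16708469e+01, -3.68590450e+01, -5.16172372e-05,
        6.26099703e-03,  2.53847844e-05]), 'tool_pos': array([ 0.28223941, -0.61244408,  0.24874568]), 'tcp_rot': array([-3.06665244e+00, -6.72531323e-01,  5.87179977e-04]), 'wrist_force': array([-1.34948944, -1.34106131, -0.22685357]), 'torque': array([ 0.00443059,  0.02944533, -0.02677064]), 'grip_force': 0.0, 'width': 1.0000674953949649}
```

Rotation is a rotation vector.

View pics/top.png

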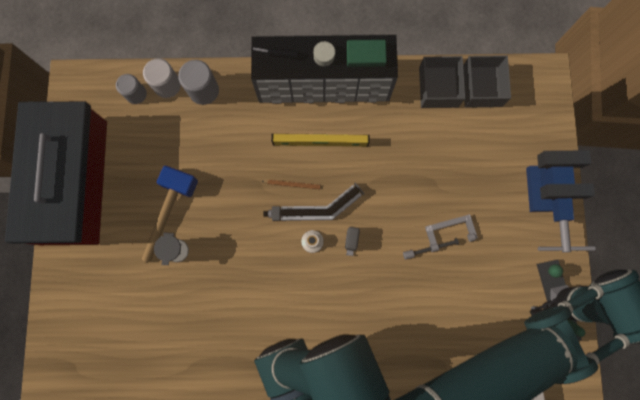

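View pics/side.png

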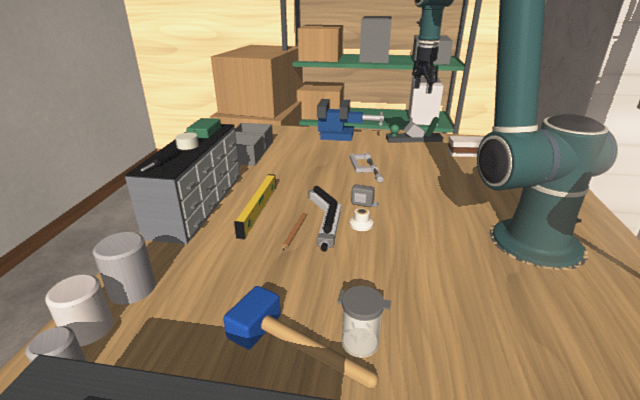

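The top view shows the rail with its gland at about (268,213), the bend at (333,212) and the plain end at (360,190). The socket is at (312,240) and the tape at (352,240). The side view shows the same layout. Next I'll measure the bar from the depth.

```bash
cat >> h.py <<'E'
from scipy.spatial.transform import Rotation as R
_p=pts
def pts(c):
    c=dict(c); c["rotation"]=R.from_rotvec(c["rotation"]).as_matrix(); return _p(c)
E
python3 - <<'E'
from h import *
for n,(x0,x1,y0,y1) in dict(top=(255,375,175,225),side=(300,350,178,255)).items():
    c=dict(np.load(n+".npz")); P=pts(c)
    print(n,"bench z",np.median(P[...,2][abs(P[...,2])<.03]))
    im=c["color"][y0:y1,x0:x1]; Q=P[y0:y1,x0:x1]
    m=(Q[...,2]>.03)
    k=m&(im.max(-1)<60)
    print(m.sum(),k.sum(),Q[m].min(0),Q[m].max(0), np.percentile(Q[k][:,2],[5,50,90,98]))
    q=Q[k]; 
    # principal layout: print centre of dark crest binned by y
    for y in np.arange(q[:,1].min(),q[:,1].max(),.015):
        s=q[(q[:,1]>=y)&(q[:,1]<y+.015)]
        if len(s): print(np.round(s.mean(0),4),len(s),np.round([s[:,0].min(),s[:,0].max()],3))
    big=cv2.resize(im,None,fx=6,fy=6,interpolation=cv2.INTER_NEAREST)[:,:,::-1]; cv2.imwrite(f"pics/{n}_crop.png",np.clip(big*1.7,0,255).astype(np.uint8))
E
```

```text
top bench z 0.0006748105166596297
749 529 [ 0.3149973  -0.16632132  0.03005649] [0.62934902 0.1356637  1.58679372] [0.03552623 0.04362435 0.04846989 0.05277087]
[ 0.6134 -0.1435  0.0421] 34 [0.601 0.625]
[ 0.6035 -0.129   0.043 ] 42 [0.588 0.62 ]
[ 0.5905 -0.1134  0.0432] 44 [0.573 0.607]
[ 0.5783 -0.0981  0.0436] 44 [0.562 0.594]
[ 0.5658 -0.0829  0.0425] 44 [0.55  0.583]
[ 0.5541 -0.068   0.0444] 39 [0.542 0.57 ]
[ 0.5497 -0.0528  0.0431] 28 [0.543 0.558]
[ 0.5313 -0.0374  0.1591] 27 [0.315 0.555]
[ 0.5491 -0.0223  0.0426] 25 [0.543 0.556]
[ 0.5504 -0.0073  0.0448] 30 [0.542 0.559]
[0.5506 0.0071 0.0446] 27 [0.543 0.559]
[0.5484 0.0223 0.0433] 30 [0.541 0.556]
[0.5494 0.0368 0.0435] 21 [0.543 0.556]
[0.5493 0.0512 0.0431] 33 [0.541 0.559]
[0.5491 0.0655 0.043 ] 30 [0.541 0.56 ]
[0.5489 0.0801 0.0426] 29 [0.541 0.558]
[0.5493 0.1269 0.0308] 1 [0.549 0.549]
[0.552  0.1357 0.0342] 1 [0.552 0.552]
side bench z -0.000500053491578778
443 365 [ 0.43560821 -0.14474035  0.03007557] [0.62734244 0.926362   0.59981433] [0.03408429 0.04226546 0.04462367 0.0456977 ]
[ 0.6181 -0.1351  0.0401] 18 [0.607 0.624]
[ 0.6081 -0.1213  0.0402] 23 [0.595 0.619]
[ 0.5979 -0.1071  0.0397] 22 [0.587 0.607]
[ 0.5858 -0.0926  0.0395] 27 [0.572 0.598]
[ 0.572  -0.0764  0.0407] 29 [0.558 0.584]
[ 0.5589 -0.0612  0.0408] 23 [0.544 0.569]
[ 0.5511 -0.0462  0.0424] 19 [0.542 0.561]
[ 0.5497 -0.0322  0.0427] 14 [0.541 0.559]
[ 0.5502 -0.0176  0.0426] 20 [0.542 0.56 ]
[ 0.5501 -0.0014  0.0423] 23 [0.541 0.56 ]
[0.5497 0.0144 0.0426] 17 [0.541 0.56 ]
[0.5499 0.028  0.0425] 22 [0.541 0.561]
[0.5517 0.043  0.0429] 22 [0.543 0.561]
[0.5496 0.0574 0.043 ] 21 [0.541 0.56 ]
[0.55   0.0725 0.0428] 22 [0.541 0.56 ]
[0.5506 0.0857 0.0387] 40 [0.541 0.559]
[0.4356 0.9264 0.5998] 3 [0.436 0.436]
```

View pics/top_crop.png

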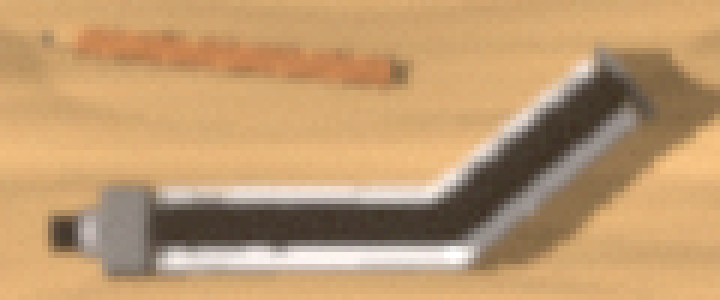

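Request:
drive_tool([
  [0.26,0.6,0.04],
  [0.26,0.6,0.04],
  [0.26,0.6,0.04],
  [0.26,0.6,0.04],
  [0.26,0.6,0.04],
  [0.26,0.6,0.04],
  [0.26,0.6,0.04],
  [0.26,0.6,0.04],
], claw=[0,0,0,0,0,0,0,0], yaw=[0,0,0,0,0,0,0,0], newtons=20)

```text
time: 0.77
tool_pos: [0.4127, -0.3104, 0.2697]
tcp_rot: [-3.068, -0.673, -0.0]
wrist_force: [-0.2, 0.3, 0.3]
width: 0.001
grip_force: 0.0
```

Request:
drive_tool([
  [0.2,0.56,0.04],
  [0.2,0.56,0.04],
  [0.2,0.56,0.04],
  [0.2,0.56,0.04],
  [0.2,0.56,0.04],
  [0.2,0.56,0.04],
  [0.2,0.56,0.04],
  [0.2,0.56,0.04],
], claw=[0,0,0,0,0,0,0,0], yaw=[0,0,0,0,0,0,0,0])

```text
time: 1.43
tool_pos: [0.5138, -0.0275, 0.2902]
tcp_rot: [-3.064, -0.68, -0.003]
wrist_force: [-0.2, 0.4, 0.5]
width: -0.0
grip_force: 0.0
```

Run:
```python
from h import *
c=bot.read_camera("wrist"); np.savez("wrist.npz",**c); cv2.imwrite("pics/wrist.png",c["color"][:,:,::-1]); print(bot.read_state())
```

```text
{'time': 1.4833, 'q': array([-1.05845114e-01, -6.68264240e-02,  1.89167526e+00,  1.67367279e-03,
        1.31643156e+00,  1.02730846e+00]), 'joint_vel': array([-0.07095028, -0.00876835,  0.02119648, -0.0454468 ,  0.00855248,
       -0.05304222]), 'joint_torque': array([ 4.28936630e-01, -3.36933017e+01, -3.69581044e+01,  1.38359796e-02,
        6.71393867e-02,  2.32679634e-01]), 'tool_pos': array([ 0.51340005, -0.02896868,  0.29000041]), 'tcp_rot': array([-3.06541990e+00, -6.81017796e-01, -1.27596468e-03]), 'wrist_force': array([ 0.50423335,  0.74608422, -0.24061143]), 'torque': array([ 0.02660065,  0.02047497, -0.00719786]), 'grip_force': 0.0, 'width': 0.0035478891847840217}
```

View pics/wrist.png

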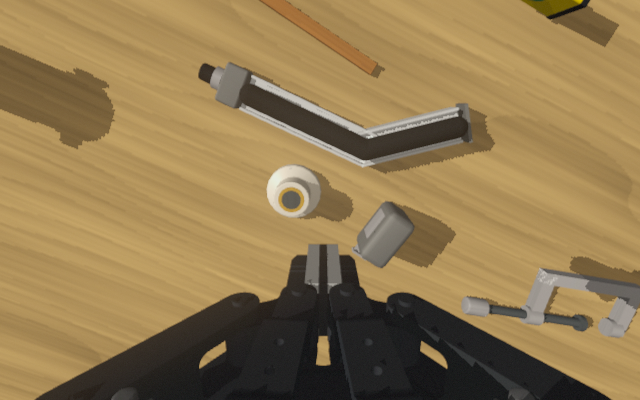

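The wrist view shows the bar clearly: its gland end is at about (245,90), the bend at (365,148) and the plain tip at (466,125). Next I'll fit the two legs.

Run:
```python
from h import *
for n,(x0,x1,y0,y1) in dict(wrist=(235,475,75,160),top=(255,375,175,225),side=(300,350,178,255)).items():
    c=dict(np.load(n+".npz")); P=pts(c)[y0:y1,x0:x1]; im=c["color"][y0:y1,x0:x1]
    k=(im.max(-1)<75)&(P[...,2]>.025)&(P[...,2]<.055)
    q=P[k]; crest=np.percentile(q[:,2],90)
    t=q[q[:,2]>crest-.006]
    L=t[(t[:,1]>-.04)&(t[:,1]<.08)]; S=t[(t[:,1]<-.075)&(t[:,1]>-.145)]
    def fit(a):
        vx,vy,px,py=cv2.fitLine(a[:,:2].astype(np.float32),cv2.DIST_HUBER,0,.01,.01).ravel(); v=np.array([vx,vy]); v*=-np.sign(vy); return np.array([px,py]),v
    p,v=fit(L); s,w=fit(S)
    a=np.linalg.solve(np.c_[v,-w],s-p); B=p+a[0]*v
    print(n,len(q),"crest",crest.round(4),"bend",B.round(4),"dirs",v.round(3),w.round(3),"gland",(B-.14*v).round(4),"plain",(B+.103*w).round(4),
     "tips along",((q[:,:2]-B)@v).min().round(4),((q[:,:2]-B)@w).max().round(4))
```

```text
wrist 4902 crest 0.0439 bend [ 0.5517 -0.0643] dirs [-0.003 -1.   ] [ 0.656 -0.755] gland [0.5521 0.0757] plain [ 0.6193 -0.142 ] tips along -0.1515 0.1165
top 636 crest 0.0478 bend [ 0.5508 -0.0639] dirs [-0.004 -1.   ] [ 0.645 -0.765] gland [0.5514 0.0761] plain [ 0.6172 -0.1426] tips along -0.1995 0.1202
side 388 crest 0.0446 bend [ 0.5508 -0.0572] dirs [ 0.003 -1.   ] [ 0.654 -0.756] gland [0.5503 0.0828] plain [ 0.6182 -0.1351] tips along -0.1482 0.1124
```

Request:
drive_tool([
  [0.078,0.22,0],
  [0.078,0.22,0],
  [0.078,0.22,0],
  [0.078,0.22,0],
  [0.078,0.22,-0.08],
  [0.078,0.22,-0.16],
  [0.078,0.22,-0.24],
  [0.078,0.22,-0.3],
], claw=[0,0,0,0,0,0,0,0], yaw=[0,0,0,0,0,0,0,0])

```text
time: 2.15
tool_pos: [0.5493, 0.0751, 0.1364]
tcp_rot: [3.069, 0.672, -0.006]
wrist_force: [-0.1, -0.4, -0.7]
width: -0.001
grip_force: 0.0
```

Request:
drive_tool([
  [0,0,-0.03],
  [0,0,-0.06],
  [0,0,-0.08],
  [0,0,-0.1],
  [0,0,-0.11],
  [0,0,-0.11],
  [0,0,-0.11],
  [0,0,-0.11],
], claw=[0,0,0,0,0,0,0,0], yaw=[0,0,0,0,0,0,0,0])

```text
time: 2.82
tool_pos: [0.5524, 0.0769, 0.0861]
tcp_rot: [3.068, 0.673, 0.003]
wrist_force: [-0.4, -0.5, -0.7]
width: -0.001
grip_force: 0.0
```

Run:
```python
from h import *
s=bot.read_state(); print(s["tool_pos"],s["wrist_force"])
c=bot.read_camera("wrist"); np.savez("wrist2.npz",**c); cv2.imwrite("pics/wrist2.png",c["color"][:,:,::-1])
```

```text
[0.55240388 0.07691963 0.08608293] [-0.39739615 -0.49354723 -0.69277178]
```

View pics/wrist2.png

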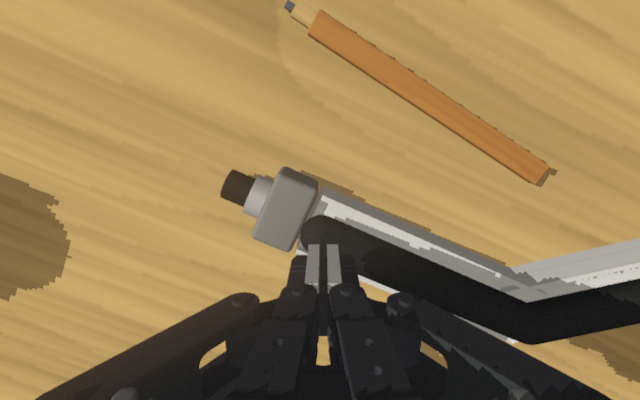

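The closed fingertips at (325,250) are over the bar, just in from its rounded tip at (310,230). I'll lower slowly to about 4 mm of press.

Request:
drive_tool([
  [0,0,-0.014],
  [0,0,-0.028],
  [0,0,-0.036],
  [0,0,-0.042],
  [0,0,-0.046],
  [0,0,-0.05],
  [0,0,-0.05],
  [0,0,-0.05],
], claw=[0,0,0,0,0,0,0,0], yaw=[0,0,0,0,0,0,0,0])

```text
time: 3.53
tool_pos: [0.5512, 0.077, 0.06]
tcp_rot: [-3.069, -0.673, 0.001]
wrist_force: [-2.7, -0.6, 3.3]
width: 0.002
grip_force: 1.9
```

Force of about 4 N matches 4 mm of press. I'll press 1.5 mm more and run along the bar.

Request:
drive_tool([
  [0,0,-0.0015],
  [0,0,-0.003],
  [0,-0.006,-0.003],
  [0,-0.014,-0.003],
  [0,-0.022,-0.003],
  [0,-0.03,-0.003],
  [0,-0.038,-0.003],
  [0,-0.046,-0.003],
], claw=[0,0,0,0,0,0,0,0], yaw=[0,0,0,0,0,0,0,0])

```text
time: 4.2
tool_pos: [0.5521, 0.0536, 0.0588]
tcp_rot: [3.069, 0.673, 0.002]
wrist_force: [0.2, 2.6, 3.7]
width: -0.004
grip_force: 2.2
```

Request:
drive_tool([
  [0,-0.008,0],
  [0,-0.016,0],
  [0,-0.024,0],
  [0,-0.032,0],
  [0,-0.04,0],
  [0,-0.048,0],
  [0,-0.056,0],
  [0,-0.064,0],
], claw=[0,0,0,0,0,0,0,0], yaw=[0,0,0,0,0,0,0,0])

```text
time: 4.87
tool_pos: [0.5514, 0.0216, 0.0584]
tcp_rot: [-3.069, -0.673, 0.0]
wrist_force: [0.2, 2.5, 4.8]
width: -0.002
grip_force: 2.3
```

Run:
```python
from h import *
s=bot.read_state(); print(s["tool_pos"],s["wrist_force"])
c=bot.read_camera("wrist"); np.savez("wrist3.npz",**c); cv2.imwrite("pics/wrist3.png",c["color"][:,:,::-1])
for n,(x0,x1,y0,y1) in dict(top=(255,375,175,225),side=(300,350,178,255)).items():
    a=dict(np.load(n+".npz"))["color"]; b=bot.read_camera(n)["color"]
    A,Bb=[cv2.cvtColor(i,cv2.COLOR_RGB2GRAY)[y0:y1,x0:x1].astype(np.float32) for i in(a,b)]
    print(n,abs(A-Bb).mean())
    cv2.imwrite(f"pics/{n}_mid.png",cv2.resize(b[y0:y1,x0:x1],None,fx=6,fy=6)[:,:,::-1])
```

```text
[0.55140187 0.02156787 0.05844255] [0.22899851 2.49345276 4.7703725 ]
top 21.7995
side 15.997402
```

View pics/wrist3.png

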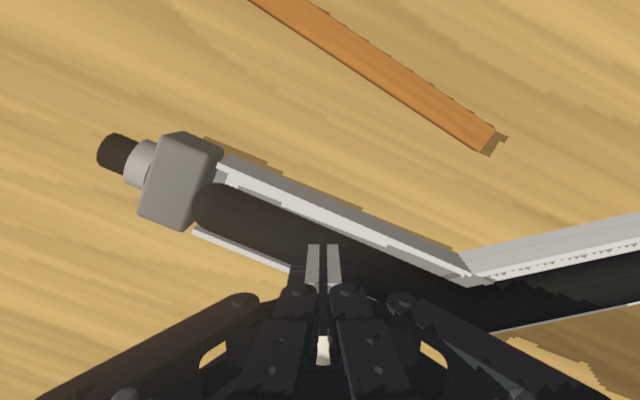

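The fingertips at (325,250) are centred on the bar and the rail is still in place, so I'll carry on.

Request:
drive_tool([
  [0,-0.008,0],
  [0,-0.016,0],
  [0,-0.024,0],
  [0,-0.032,0],
  [0,-0.04,0],
  [0,-0.048,0],
  [0,-0.056,0],
  [0,-0.064,0],
], claw=[0,0,0,0,0,0,0,0], yaw=[0,0,0,0,0,0,0,0])

```text
time: 5.68
tool_pos: [0.5515, -0.0105, 0.0585]
tcp_rot: [-3.069, -0.673, 0.0]
wrist_force: [-0.7, 3.8, 3.1]
width: 0.0
grip_force: 2.2
```

Request:
drive_tool([
  [0,-0.008,0],
  [0,-0.016,0],
  [0,-0.024,0],
  [0,-0.032,0],
  [0,-0.04,0],
  [0,-0.048,0],
  [0,-0.056,0],
  [0,-0.064,0],
], claw=[0,0,0,0,0,0,0,0], yaw=[0,0,0,0,0,0,0,0])

```text
time: 6.35
tool_pos: [0.5514, -0.0424, 0.0585]
tcp_rot: [-3.069, -0.673, 0.0]
wrist_force: [-0.1, 3.9, 4.9]
width: -0.001
grip_force: 2.2
```

Request:
drive_tool([
  [0,-0.008,0],
  [0,-0.016,0],
  [0,-0.024,0],
  [0,-0.032,0],
  [0,-0.038,0],
  [0,-0.042,0],
  [0,-0.042,0],
  [0,-0.042,0],
], claw=[0,0,0,0,0,0,0,0], yaw=[0,0,0,0,0,0,0,0])

```text
time: 7.02
tool_pos: [0.5515, -0.0636, 0.0585]
tcp_rot: [3.068, 0.673, -0.0]
wrist_force: [-0.2, 0.1, 5.1]
width: 0.002
grip_force: 2.2
```

Run:
```python
from h import *
s=bot.read_state(); print(s["tool_pos"],s["wrist_force"])
c=bot.read_camera("wrist"); np.savez("wrist4.npz",**c); cv2.imwrite("pics/wrist4.png",c["color"][:,:,::-1])
```

```text
[ 0.55146967 -0.06364389  0.05848495] [-0.18442347  0.12641803  5.14084776]
```

View pics/wrist4.png

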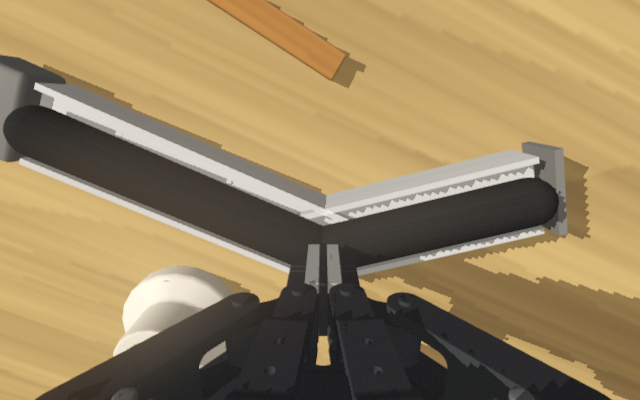

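The fingertips are at the bend, at about (325,245), and the plain tip shows at (557,200). I'll refit the short leg from this close view.

Run:
```python
from h import *
c=dict(np.load("wrist4.npz")); P=pts(c)[170:260,370:570]; im=c["color"][170:260,370:570]
k=(im.max(-1)<75)&(P[...,2]>.025)&(P[...,2]<.055); q=P[k]
t=q[q[:,2]>np.percentile(q[:,2],90)-.004]
vx,vy,px,py=cv2.fitLine(t[:,:2].astype(np.float32),cv2.DIST_HUBER,0,.01,.01).ravel(); v=np.array([vx,vy])*-np.sign(vy)
tip=(q[:,:2]@v).max(); p=np.array([px,py]); e=p+v*(tip-p@v-.012)
print("crest",np.percentile(q[:,2],90),"dir",v,"plain_end",e,"line at x=.5515: y",py+(.5515-px)*vy/vx)
```

```text
crest 0.03858675834411841 dir [ 0.63213545 -0.77485794] plain_end [ 0.61937946 -0.14314796] line at x=.5515: y -0.059942815
```

Request:
drive_tool([
  [0.005,-0.006,0],
  [0.01,-0.012,0],
  [0.015,-0.018,0],
  [0.02,-0.024,0],
  [0.025,-0.03,0],
  [0.03,-0.036,0],
  [0.035,-0.042,0],
  [0.04,-0.048,0],
], claw=[0,0,0,0,0,0,0,0], yaw=[0,0,0,0,0,0,0,0])

```text
time: 7.73
tool_pos: [0.5717, -0.0874, 0.0584]
tcp_rot: [-3.069, -0.673, 0.0]
wrist_force: [-2.2, 2.9, 4.3]
width: -0.003
grip_force: 2.2
```

Request:
drive_tool([
  [0.006,-0.007,0],
  [0.012,-0.014,0],
  [0.018,-0.021,0],
  [0.024,-0.028,0],
  [0.03,-0.036,0],
  [0.036,-0.043,0],
  [0.042,-0.05,0],
  [0.046,-0.056,0],
], claw=[0,0,0,0,0,0,0,0], yaw=[0,0,0,0,0,0,0,0])

```text
time: 8.4
tool_pos: [0.595, -0.1155, 0.0586]
tcp_rot: [3.069, 0.673, 0.001]
wrist_force: [-1.8, 1.7, 4.6]
width: -0.0
grip_force: 2.2
```

Request:
drive_tool([
  [0.006,-0.007,0],
  [0.012,-0.014,0],
  [0.018,-0.021,0],
  [0.024,-0.028,0],
  [0.03,-0.036,0],
  [0.036,-0.043,0],
  [0.042,-0.05,0],
  [0.046,-0.056,0],
], claw=[0,0,0,0,0,0,0,0], yaw=[0,0,0,0,0,0,0,0])

```text
time: 9.07
tool_pos: [0.618, -0.1435, 0.0585]
tcp_rot: [3.069, 0.673, 0.0]
wrist_force: [-1.3, 2.8, 4.8]
width: 0.002
grip_force: 2.2
```

Request:
drive_tool([
  [0,0,0],
  [0,0,0],
  [0,0,0],
  [0,0,0],
], claw=[0,0,0,0], yaw=[0,0,0,0])

```text
time: 9.4
tool_pos: [0.6182, -0.1437, 0.059]
tcp_rot: [3.067, 0.673, 0.002]
wrist_force: [0.7, -2.4, 3.6]
width: 0.001
grip_force: 2.1
```

Run:
```python
from h import *
c=bot.read_camera("wrist"); cv2.imwrite("pics/wrist5.png",c["color"][:,:,::-1])
```

```text
(no output)
```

View pics/wrist5.png

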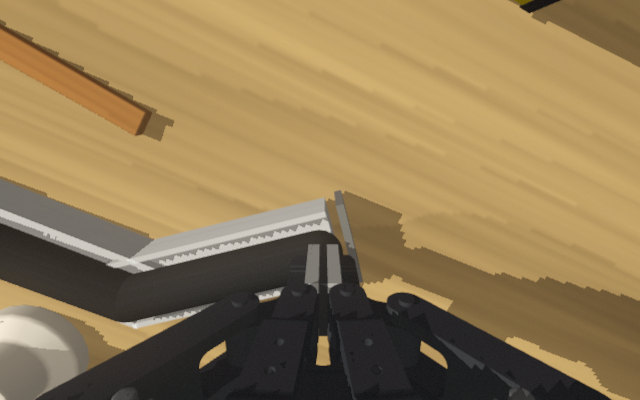

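The fingertips at (322,250) are at the plain end, near the cap at (345,240). I'll lift straight up.

Request:
drive_tool([
  [0,0,0.01],
  [0,0,0.025],
  [0,0,0.05],
  [0,0,0.09],
  [0,0,0.14],
  [0,0,0.2],
  [0,0,0.26],
  [0,0,0.3],
], claw=[0,0,0,0,0,0,0,0], yaw=[0,0,0,0,0,0,0,0])

```text
time: 10.12
tool_pos: [0.6181, -0.1429, 0.2124]
tcp_rot: [3.068, 0.673, 0.004]
wrist_force: [1.2, -0.8, 0.5]
width: -0.003
grip_force: 0.0
```

Request:
drive_tool([
  [0,0,0],
  [0,0,0],
  [0,0,0],
  [0,0,0],
  [0,0,0],
  [0,0,0],
  [0,0,0],
  [0,0,0],
], claw=[0,0,0,0,0,0,0,0], yaw=[0,0,0,0,0,0,0,0])

```text
time: 10.78
tool_pos: [0.6172, -0.143, 0.2077]
tcp_rot: [-3.068, -0.673, 0.002]
wrist_force: [-0.6, -0.0, -0.5]
width: 0.001
grip_force: 0.0
```

Run:
```python
from h import *
s=bot.read_state(); print(s["tool_pos"],s["wrist_force"])
print(bot.finish_job())
```

```text
[ 0.61720294 -0.14295196  0.20771304] [-0.55477617 -0.00886001 -0.46890219]
the job is handed in; nothing more can be done
None
```

I ran the closed fingertips along the bar from gland end to plain end, pressed about 5–6 mm throughout, then lifted straight up and handed the job in; no verdict was returned, and I took no picture after the lift to confirm the bar had sprung back.

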